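Lock the focus of a furnace pyrometer

TASK

The pyrometer's lens is focused; lock it without losing the setting. Gently seat the red-handled lens spanner fully into the two notches of the black barrel so that the cradle's posts stop the barrel from turning, then turn the knurled lock ring clockwise until it is home and firmly finger-tight on the housing, without forcing it. Finally lift the spanner out and lay it back on the green mat; leave everything else where it is.

Things in the scene. Friction and masses are not known exactly. Their poses are not given: they have to be found in the camera images.
- ring_c (a point): The bright knurled lock ring: 58 mm dia, 16 high, vertical axis; point on its axis at half height, 72 mm above the bench (fixed to the cradle, x along it). Clockwise from above runs it down to the blue housing (50 mm dia, right below it). It starts slack, 0.5 to 1.0 rad short of home, which cannot be seen, only felt. Running drag 0.3 N m turns the barrel too unless held.
- rim (a point): The black lens barrel: 44 mm dia, standing 18 mm out of the ring, lens recessed inside; point on its axis at rim level, 98 mm above the bench, z up. Two notches 11 mm wide, 9 deep (floors 89 mm above the bench) are cut through the rim opposite each other along this frame's x. It must keep its angle; not held, it turns at 0.12 N m.
- mark (a point): The white focus line on the barrel's rim, at its outer edge 22 mm from the axis, 90 degrees from the notches.
- post_a (a point): Centre of the top (99 mm above the bench) of a 12 mm upright steel post on the cradle, 80 mm along cradle +x and 19 mm to -y from the barrel's axis. A spanner in the notches lies about 3 mm clear of it on its anticlockwise side; the ring's clockwise drag brings it to rest on the posts, which then hold the barrel.
- post_b (a point): The same post at the other end (-80 mm, +19 mm).
- spanner_c (a point): The lens spanner: steel bar with red grips, 200 mm along this frame's x, 24 high, 0.15-0.26 kg, symmetric; point at its centre, half-way up. Bar 9 mm wide to 50 mm either side of the centre, grips 20 mm wide beyond. Underside relieved 5 mm within 14 mm of the centre. Seated, its underside is on the notch floors, its top 15 mm above the rim, 1 mm play each side. Starts upright on the mat.
- mat: Dark green rubber tool mat, 270 mm along its x, 170 mm along its y, 4 mm thick; origin at the centre of its underside on the bench. The spanner starts about 30 mm to its -y, along its x; two bystanders lie near its +y edge.
- seat_washer (a joint): Tightness of the lock ring on its housing, as wind-up in rad: near 0 until the ring is home; then the torque held on the ring climbs 0.8 N m per 0.1 rad (read at rest; while it moves friction adds 0.3 or so). Firmly tight is above 0.03; aim at 0.6 to 1.0 N m at rest; overtightened above 0.18 (1.4 N m at rest, 1.8 moving). Let go, it relaxes to 0.045 or less and stays tight.
- spare_ring: Bystander: spare knurled ring, bright aluminium, 58 mm dia, 16 high, hole 47; lies on the mat; leave alone. Origin at its underside or on its axis.
- lens_cap: Bystander: black lens cap, 50 mm dia, 12 high; lies on the mat; leave alone. Origin at its underside or on its axis.
- screwdriver: Bystander: screwdriver lying on the bench; leave alone. Origin at its underside or on its axis.
- notebook: Bystander: blue ring-bound notebook 110 x 170 x 13 mm; leave alone. Origin at its underside or on its axis.
- pen_box: Bystander: grey open pen tray 50 x 180 x 30 mm; leave alone. Origin at its underside or on its axis.
- beaker: Bystander: glass beaker 68 mm dia, 85 high; leave alone. Origin at its underside or on its axis.
- bottle_a: Bystander: clear glass jar with red cap, 68 mm dia, 130 high; leave alone. Origin at its underside or on its axis.
- bottle_b: Bystander: amber glass jar with red cap, 60 mm dia, 120 high; leave alone. Origin at its underside or on its axis.
- spanner: The same lens spanner; origin at the centre of its underside.
- barrel: The same barrel with the ring on it; origin on its axis 63 mm above the bench.

How it is judged (in metres and radians):
On the way, in this order (a step that is already met when the one before it is completed fails the run):
1. the spanner is fully down in both notches of the barrel (horizontal distance between spanner_c and rim below 0.009 m and z of spanner_c in the frame of rim below 0.0055 m and angle between the x axis of spanner_c and the x axis of rim, either way round below 0.14 rad), for 0.2 s.
2. with the spanner still in the notches, the lock ring is tightened home on the housing (all of step 1 and value of joint seat_washer above 0.03 rad), for 0.15 s.
At the end, for the whole second after the job is handed in: The ring is still tight (wind-up above 0.012 rad), the barrel's focus line is within 5 mm of where it was, and the spanner lies at rest on the mat (its centre within 80 mm along and 75 mm across of the mat's centre, not propped up) (value of joint seat_washer above 0.012 rad and distance of mark from where it was at the start of the episode below 0.005 m and x of spanner_c in the frame of mat between -0.08 and 0.08 m and y of spanner_c in the frame of mat between -0.075 and 0.075 m and z of spanner_c in the frame of mat between 0.008 and 0.021 m and linear speed of spanner below 0.02 m/s); the robot touches nothing.
It fails at once if the barrel turned: its focus line moved more than 5 mm (distance of mark from where it was at the start of the episode above 0.005 m).
It fails at once if the lock ring overtightened (wind-up above 0.18 rad, about 1.4 N m at rest) (value of joint seat_washer above 0.18 rad).
It fails at once if the spanner, not yet down in the notches, pressed on the barrel's rim with more than 45 N (contact force between spanner and barrel above 45 N and z of spanner_c in the frame of rim above 0.0055 m).
It fails at once if one of the bystanders was moved more than 20 mm (distance of any of spare_ring, lens_cap, screwdriver, notebook, pen_box, beaker, bottle_a, bottle_b from where it was at the start of the episode above 0.02 m).
It also fails if it takes over 72 s, if anything falls off the work surface, if the arm or the gripper's body presses on something with over 40 N, if the wrist force passes 120 N, or if a joint passes its speed limit or range.

ROBOT

A 6-joint arm with a two-finger parallel gripper is mounted at the origin on the work surface. World frame = base frame: x ahead of the robot, y to its left, z up, the work surface at z = 0. Lengths are in mm, angles in rad, forces in N, time in s.
With the tool pointing down it reaches from about 250 to 775 mm from the base axis. Payload 8.9 kg.
Tool frame: the origin (TCP) lies at the very end of the fingers, on their centre line; the grasp point (between the pads) lies 19 mm behind it; z points along the fingers, y is the direction in which the jaws open and shut (so a half turn about z gives the same grasp; the last joint's range is limited). The gripper opens to 85 mm and grips with 20 to 120 N. Pads are 22 mm wide; open, the fingers measure 114 mm over their backs; the gripper's body (76 mm by 85 mm) begins 54 mm behind the grasp point. The pads swing forward as they close: fully open they stand 13 mm farther back than shut.
Start: joints at [-1.282, 0.291, -0.153, 1.127, 0, 1.431], TCP at [217.808, -477.685, 231.305] pointing down, gripper open.
Joint ranges: [-2.52, 2.52], [-0.91, 1.74], [-1.3, 1.37], [-1.96, 2.02], [-1.52, 1.47], [-3.14, 3.14]. Speed limits (rad/s): [2.22, 2.22, 2.79, 3.14, 3.14, 3.14].

INTERFACE

Orientations are given as [roll, pitch, yaw] about the fixed x, y, z axes, in that order (R = Rz(yaw) Ry(pitch) Rx(roll)).
In Python, from bench import get_state, capture, camera_info, hand_in gives the robot as it stands. The module is installed in compiled form; this text tells all that it offers.
- The arm moves only by the shell command python3 -m creep 'ROWS' [FORCE]. ROWS is JSON, a list of rows, each a list of 3 entries, a list of its own where there are three numbers: the shift along the tool's x, y, z as a fraction of full scale, then the turn about the tool's z as a fraction of full scale, then the closure in counts, from 0 (fully open) to 255 (shut). A call has 1 to 10 rows; each row is the pose to reach, as a shift and turn from the pose commanded when the call began, along the tool's axes at that moment; what a row does not reach only later rows make up. Full scale, the value 1, is 10 cm for a shift and pi/4 rad for a turn. A row lasts 1/12 s, in which the tool goes at most 41.7 mm and 7.16 degrees, less where a joint would pass 70% of its speed; a pose out of reach is approached as far as the arm can. A call with a number of a shift or a turn outside -1 to 1 is refused whole. A call with a gripper value outside its range is refused whole. The fingers move at their own pace and stop on an object; FORCE is the grip in N (left out, the last holds). Time passes only in rows, so rows that repeat a pose let the fingers close. It gives the time, the measured TCP pose, the force and the opening at its end, in the units of the state.
- get_state(): the state, without advancing time (a new reading comes with each control period).
- capture(name): name is "side" or "top"; returns (picture, depth): 480x640x3 uint8, red, green, blue; 480x640 float32, mm along the optical axis (not along the pixel's ray), 0 where there is no reading.
- camera_info(name): a dict with "fov_y" (degrees; the focal length in pixels is half the picture's height over the tangent of half this angle, whatever the lens; pixels are square), "cx", "cy" (the principal point, pixels), "R" (3x3) and "t" (3): a world point X has camera coordinates R X + t. Camera axes: x right, y down, z forward; pixel columns grow to the right and rows downward; lengths in mm; the calibration is good to about 2 mm. A picture is of the moment at which its call begins. camera_info takes no time and is no camera call.
- hand_in(): hands the job in, once; it reports no verdict.
The state is a dict: "t": time; "qpos": joint angles; "joint_velocities": joint speeds; "joint_efforts": joint torques, N m; "tool_pos": TCP position; "tcp_rot": TCP orientation; "contact_force": force on the tool from outside, world axes, zero at the start; "ft_torque": the same for the moment, N m; "grip_width": opening from 0.0 (shut) to 1.0 (fully open).
Only numpy, scipy, OpenCV 4.12 (cv2) and the standard library are available. Lean on these libraries where they do the work, as an engineer would, in place of code of your own. Each camera call takes 0.05 s, during which the arm holds its last target.

## Working session

There is one attempt and no reset: what is moved stays moved. The work goes in short steps, Python scripts to look and compute and a shell command to move; the robot and the scene stay as the last step left them, time stands still between calls to the robot, and variables do not carry over. Pictures are saved under pics/ and viewed, and the job is handed in when it is done.

```bash
mkdir -p pics
python3 - <<'E'
from bench import *
import cv2,numpy as np
print(get_state())
for n in("side","top"):
    p,d=capture(n); np.savez(f"{n}0.npz",p=p,d=d)
    cv2.imwrite(f"pics/{n}0.png",p[:,:,::-1]); print(n,camera_info(n))
E
```

```text
{'t': 0.0, 'qpos': array([-1.28232581e+00,  2.91277865e-01, -1.54162663e-01,  1.12670192e+00,
        8.46549647e-06,  1.43150178e+00]), 'joint_velocities': array([-1.69227344e-05,  4.67085814e-04,  7.65938664e-04, -1.89339333e-03,
       -1.32997485e-04, -1.19764251e-03]), 'joint_efforts': array([ 2.72426390e-03, -5.37143004e+01,  3.31371367e+01,  1.58564391e-02,
       -1.22352560e-05,  8.30885227e-06]), 'tool_pos': array([ 217.66674825, -477.24636295,  230.7200069 ]), 'tcp_rot': array([-3.14026074e+00, -1.95285453e-04,  4.27764930e-01]), 'contact_force': array([-0.06033953,  0.02529232,  0.32127062]), 'ft_torque': array([-0.00524768, -0.00221316,  0.00592604]), 'grip_width': 0.9990348862671081}
side {'fov_y': 45.468921321426635, 'cx': 317.0125531582931, 'cy': 241.14472330550208, 'R': array([[ 0.98622725, -0.16461442, -0.01605934],
       [-0.09995237, -0.51582203, -0.85084497],
       [ 0.13177759,  0.84073166, -0.52517134]]), 't': array([-539.59232816,  202.70636573, 1214.9208651 ])}
top {'fov_y': 54.33797323201135, 'cx': 327.31373932298254, 'cy': 245.61339557944288, 'R': array([[ 0.01456   , -0.99985653,  0.00865569],
       [-0.98745324, -0.0157396 , -0.15712529],
       [ 0.15723899, -0.00625934, -0.98754074]]), 't': array([  72.57605272,  580.10165412, 1055.97457433])}
```

View pics/side0.png

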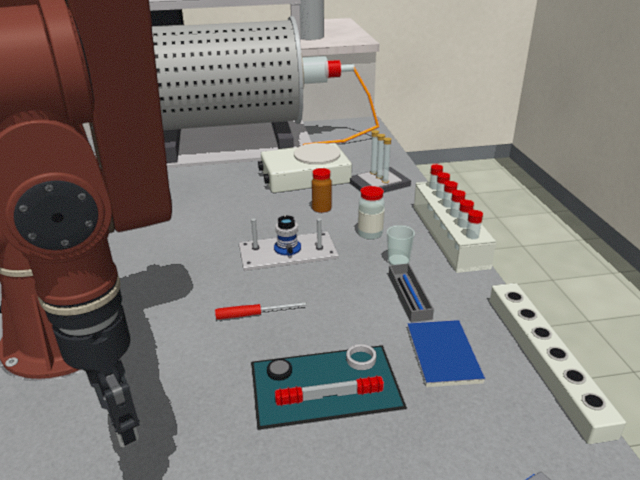

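View pics/top0.png

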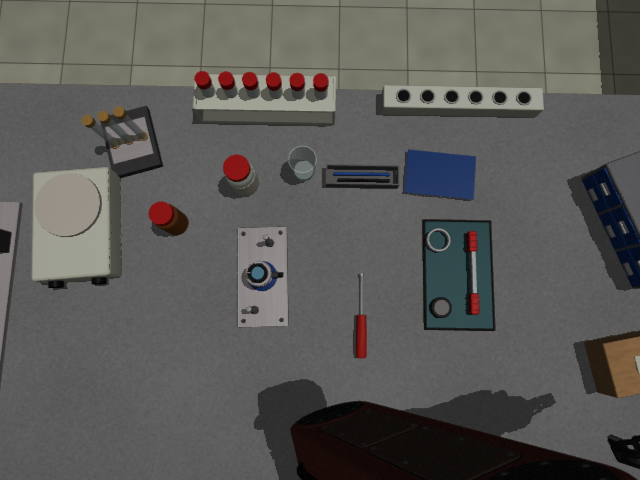

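The side view shows the cradle with barrel at about (288,232), posts at (254,235) and (319,235), and the spanner on the mat from (289,395) to (370,385). In the top view the barrel is at about (260,272) and the spanner runs from (473,240) to (474,303). Next I zoom in.

Run:
```python
import cv2,numpy as np
t=np.load("top0.npz")["p"]; s=np.load("side0.npz")["p"]
a=cv2.resize(t[220:335,225:300],None,fx=5,fy=5,interpolation=cv2.INTER_CUBIC)
b=cv2.resize(s[205:275,235:340],None,fx=5,fy=5,interpolation=cv2.INTER_CUBIC)
h=max(a.shape[0],b.shape[0]);
o=np.zeros((575,800,3),np.uint8); 
b=b[:, :425] if b.shape[1]>425 else b
o[:a.shape[0],:a.shape[1]]=a; o[:b.shape[0],375:375+b.shape[1]]=b
cv2.imwrite("pics/z1.png",o[:,:,::-1])
a=cv2.resize(t[215:335,415:500],None,fx=4.8,fy=4.8,interpolation=cv2.INTER_CUBIC)
cv2.imwrite("pics/z2.png",a[:,:,::-1])
```

```text
(no output)
```

View pics/z1.png

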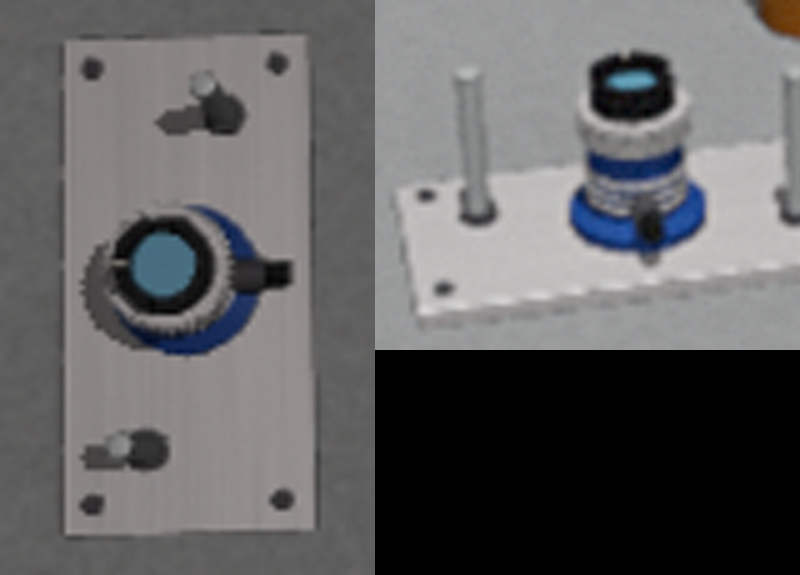

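View pics/z2.png

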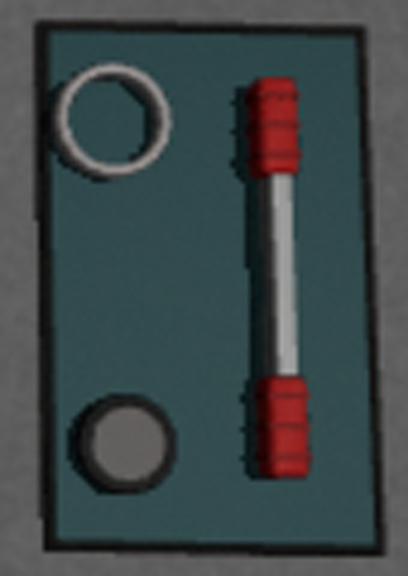

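```bash
cat > h.py <<'E'
import numpy as np,cv2
from bench import *
def ray(n,uv):
    c=camera_info(n); f=240/np.tan(np.radians(c["fov_y"]/2)); R=np.array(c["R"]);t=np.array(c["t"])
    o=-R.T@t; d=R.T@np.array([(uv[0]-c["cx"])/f,(uv[1]-c["cy"])/f,1]); return o,d
def onz(n,uv,z):
    o,d=ray(n,uv); return o+d*(z-o[2])/d[2]
def proj(n,X):
    c=camera_info(n); f=240/np.tan(np.radians(c["fov_y"]/2)); X=np.array(c["R"])@np.array(X)+c["t"]
    return f*X[0]/X[2]+c["cx"],f*X[1]/X[2]+c["cy"]
def tri(a,b):
    (o1,d1),(o2,d2)=ray("top",a),ray("side",b)
    s=np.linalg.lstsq(np.c_[d1,-d2],o2-o1,rcond=None)[0]; p,q=o1+d1*s[0],o2+d2*s[1]
    return (p+q)/2,np.linalg.norm(p-q)
def red(p):
    h=cv2.cvtColor(p,cv2.COLOR_RGB2HSV); return (((h[...,0]<8)|(h[...,0]>172))&(h[...,1]>150)&(h[...,2]>60)).astype(np.uint8)
def blobs(m,a=40):
    n,l,s,c=cv2.connectedComponentsWithStats(m); return [(s[i],c[i]) for i in range(1,n) if s[i,4]>a]
E
python3 - <<'E'
from h import *
np.set_printoptions(precision=1,suppress=True)
T=np.load("top0.npz");S=np.load("side0.npz");t=T["p"];s=S["p"]
for n,p in(("top",t),("side",s)):
    for st,c in blobs(red(p)): print(n,st,c)
# depth-based check
def pt(n,D,u,v):
    o,d=ray(n,(u,v)); return o+d*D[int(round(v)),int(round(u))]
# spanner bar: bright pixels between grips in top
for u in range(466,482): print(u,t[270,u],T["d"][270,u],pt("top",T["d"],u,270))
for uv in((265,236.2),(248.6,308.3)): print("post",onz("top",uv,99))
for uv in((468.5/5+0,0),): pass
print("bench",pt("top",T["d"],400,330),pt("side",S["d"],220,400))
# lens (cyan) centroid
h=cv2.cvtColor(t,cv2.COLOR_RGB2HSV)
m=np.zeros(h.shape[:2],np.uint8);m[250:300,240:285]=1
for lab,mm in(("lens",(h[...,0]>88)&(h[...,0]<112)&(h[...,1]>80)&(h[...,2]>90)),("black",h[...,2]<60)):
    for st,c in blobs((mm&(m>0)).astype(np.uint8),20): print(lab,st,c,onz("top",c,98),onz("top",c,90))
E
```

```text
top [195  71  16  15 176] [201.9  78. ]
top [218  72  16  14 172] [225.5  78.5]
top [242  72  16  15 176] [249.1  78.9]
top [266  72  15  15 176] [273.   79.5]
top [290  73  14  15 171] [296.5  79.8]
top [313  73  15  15 174] [320.3  80.2]
top [223 155  27  25 532] [236.  167.1]
top [149 201  25  24 443] [160.3 212.8]
top [469 231   8  20 155] [472.4 240.8]
top [471 293   8  21 160] [474.5 303.5]
top [356 315  10  43 397] [360.9 336.3]
side [328  60  13  17 193] [334.2  68.2]
side [431 164  52  59 790] [456.8 194. ]
side [313 168  17  12 178] [321.1 173.6]
side [360 186  24  14 274] [371.5 192.5]
side [215 304  46  15 472] [237.3 311.2]
side [357 376  27  18 391] [369.6 384.6]
side [275 387  28  18 419] [288.5 395.6]
466 [12 25 27] 1136.7479 [ 530.8 -256.8    4.4]
467 [12 26 27] 1135.8145 [ 530.8 -259.     5.3]
468 [11 26 26] 1138.5173 [ 531.1 -262.2    2.6]
469 [17 27 28] 1136.4161 [ 530.9 -264.     4.7]
470 [35 34 36] 1129.5358 [ 530.2 -264.3   11.6]
471 [51 52 51] 1120.903 [ 529.3 -264.    20.2]
472 [108 109 108] 1114.1256 [ 528.6 -264.3   26.9]
473 [154 155 154] 1113.5789 [ 528.5 -266.5   27.5]
474 [154 154 154] 1116.0647 [ 528.8 -269.6   25.1]
475 [142 146 145] 1112.8253 [ 528.5 -271.    28.3]
476 [71 92 93] 1136.7068 [ 531.2 -281.1    4.6]
477 [50 76 78] 1137.8395 [ 531.3 -283.9    3.5]
478 [49 75 77] 1141.4589 [ 531.8 -287.6   -0.1]
479 [49 75 77] 1138.7032 [ 531.5 -289.1    2.7]
480 [48 74 76] 1135.2441 [ 531.2 -290.4    6.1]
481 [50 75 77] 1133.6781 [ 531.  -292.3    7.7]
post [589.6 221.9  99. ]
post [428.7 252.1  99. ]
bench [384.9 -95.1   2.4] [ 325.8 -239.5    0.9]
lens [252 267  12  12 118] [257.4 272.4] [507.9 235.9  98. ] [508.6 237.1  90. ]
black [247 264  21  19 176] [257.1 272.9] [506.7 236.6  98. ] [507.5 237.7  90. ]
black [271 271  12   8  69] [276.2 274.7] [503.4 194.1  98. ] [504.2 194.9  90. ]
black [249 284  14   5  27] [255.1 286.5] [476.7 239.8  98. ] [477.2 240.9  90. ]
```

Run:
```python
from h import *
np.set_printoptions(precision=2,suppress=True)
t=np.load("top0.npz")["p"];s=np.load("side0.npz")["p"]
# post tops: weighted bright centroid
g=cv2.cvtColor(t,cv2.COLOR_RGB2GRAY).astype(float)
for x0,y0 in((265,236.2),(248.6,308.3)):
    y,x=int(round(y0)),int(round(x0)); w=g[y-4:y+5,x-4:x+5]; print(w.astype(int))
# spanner
a=onz("top",(472.4,240.8),24);b=onz("top",(474.5,303.5),24);print("grips",a,b,(a+b)/2,np.arctan2(*(a-b)[[1,0]]))
for A,B in(((472.4,240.8),(369.6,384.6)),((474.5,303.5),(288.5,395.6))): print(tri(A,B))
f=lambda z:((z[0]+.5)/5-.5+225,(z[1]+.5)/5-.5+220)
H=[onz("top",f(z),10) for z in((92,68),(278,63),(92,504),(282,499))]
print(H,np.mean(H,0)); 
for i,j in((0,2),(1,3)): d=H[i]-H[j];print(np.degrees(np.arctan2(d[1],d[0])),np.linalg.norm(d))
d=(H[0]-H[1])+(H[2]-H[3]);print(np.degrees(np.arctan2(d[1],d[0])))
k=lambda z:((z[0]+.5)/4.8-.5+415,(z[1]+.5)/4.8-.5+215)
M=[onz("top",k(z),4) for z in((37,22),(363,28),(384,552),(46,550))];print("mat",M,np.mean(M,0))
print("ring",onz("top",k((112,121)),20),"cap",onz("top",k((124,443)),16))
```

```text
[[132 135 135 135 138 134 134 135 136]
 [132 135 135 135 138 134 134 136 136]
 [132 135 132 124 124 109 116 135 136]
 [132 130 110 120 125 126 117 134 137]
 [131 131 117 124 129 135 137 106 137]
 [132 130 107 123 130 142 141  66 109]
 [131 127  91 114 130 130  82  52  75]
 [132 134 125  85  70  57  50  49  53]
 [132 136 135 122  60  39  43  48  50]]
[[134 137 136 136 135 136 140 137 136]
 [133 138 137 137 135 136 138 135 116]
 [134 138 135 119  97 110  95  67  61]
 [128 110 110 125 127 111  52  48  47]
 [128 108 121 130 137 137  86  52  53]
 [ 82  98 124 130 135 138  70  53  53]
 [ 67  73 121 127 133 118  44  51  52]
 [ 68  74  88  94  84  56  46  47  48]
 [ 70  72  72  72  70  63  30  31  34]]
grips [ 599.7  -268.59   24.  ] [ 449.45 -268.4    24.  ] [ 524.57 -268.5    24.  ] -0.0012114298219732592
(array([ 600.57, -269.84,   20.2 ]), np.float64(0.4194609366353464))
(array([ 449.86, -269.64,   20.19]), np.float64(0.5091113494001932))
[array([611.96, 287.26,  10.  ]), array([615.91, 196.69,  10.  ]), array([402.06, 278.26,  10.  ]), array([405.71, 188.41,  10.  ])] [508.91 237.65  10.  ]
2.4547137428176184 210.09972058087104
2.2566771286745984 210.36890779983804
92.41128060739302
mat [array([ 655.43, -152.73,    4.  ]), array([ 655.04, -321.01,    4.  ]), array([ 389.09, -320.74,    4.  ]), array([ 387.65, -152.54,    4.  ])] [ 521.8  -236.75    4.  ]
ring [ 601.48 -186.31   20.  ] cap [ 440.55 -189.58   16.  ]
```

```bash
python3 -m creep '[[[0.915,-0.156,0],-1,0],[[0.915,-0.156,0],-1,0],[[0.915,-0.156,0],-1,0],[[0.915,-0.156,0],-1,0],[[0.915,-0.156,0],-1,0],[[0.915,-0.156,0],-1,0],[[0.915,-0.156,0],-1,0],[[0.915,-0.156,0],-1,0],[[0.915,-0.156,0],-1,0]]' 60
python3 -m creep '[[[0.758,0.537,0],-1,0],[[0.758,0.537,0],-1,0],[[0.758,0.537,0],-1,0],[[0.758,0.537,0],-1,0],[[0.758,0.537,0],-1,0],[[0.758,0.537,0],-1,0],[[0.758,0.537,0],-1,0],[[0.758,0.537,0],-1,0],[[0.758,0.537,0],-1,0]]'
```

```text
t: 0.85
tool_pos: [294.5, -425.4, 231.1]
tcp_rot: [-3.141, -0.0, 1.211]
contact_force: [-0.1, 0.3, 0.6]
grip_width: 0.998
t: 1.6
tool_pos: [371.3, -373.3, 231.2]
tcp_rot: [-3.142, -0.0, 1.996]
contact_force: [-0.4, -0.2, -0.2]
grip_width: 0.998
```

```bash
python3 -m creep '[[[0.156,0.916,0.5],-1,0],[[0.156,0.916,0.5],-1,0],[[0.156,0.916,0.5],-1,0],[[0.156,0.916,0.5],-1,0],[[0.156,0.916,0.5],-1,0],[[0.156,0.916,0.5],-1,0],[[0.156,0.916,0.5],-1,0],[[0.156,0.916,0.5],-1,0]]'
python3 -m creep '[[[-0.537,0.758,0.5],-0.455,0],[[-0.537,0.758,0.5],-0.455,0],[[-0.537,0.758,0.5],-0.455,0],[[-0.537,0.758,0.5],-0.455,0],[[-0.537,0.758,0.5],-0.455,0],[[-0.537,0.758,0.5],-0.455,0],[[-0.537,0.758,0.5],-0.455,0]]'
python3 - <<'E'
from h import *
print(get_state())
for n in("top","side"):
    p,d=capture(n);cv2.imwrite(f"pics/{n}1.png",p[:,:,::-1])
E
```

```text
t: 2.27
tool_pos: [448.3, -321.1, 181.2]
tcp_rot: [3.141, -0.0, 2.783]
contact_force: [0.3, -0.8, 0.3]
grip_width: 0.999
t: 2.85
tool_pos: [524.8, -269.7, 132.0]
tcp_rot: [-3.141, 0.001, 3.138]
contact_force: [-0.5, 0.0, -0.3]
grip_width: 1.005
{'t': 2.85, 'qpos': array([-5.98514022e-01,  4.81667127e-01, -1.35573768e-01,  9.52756873e-01,
       -2.15670205e-04, -5.94782657e-01]), 'joint_velocities': array([-5.86640409e-03, -4.88344768e-03, -5.91812805e-05, -2.46145626e-03,
        2.75169485e-03, -1.08724785e-02]), 'joint_efforts': array([ 6.73887637e-01, -6.34476399e+01,  3.07890880e+01,  1.76721883e-04,
        2.27937038e-02,  3.89760593e-02]), 'tool_pos': array([ 524.78763201, -269.72936527,  131.96112086]), 'tcp_rot': array([-3.14096656e+00,  5.40576881e-04,  3.13786137e+00]), 'contact_force': array([-0.47282527,  0.04888877, -0.28049235]), 'ft_torque': array([ 0.03654122,  0.02559194, -0.01693003]), 'grip_width': 1.004718852579868}
```

View pics/side1.png

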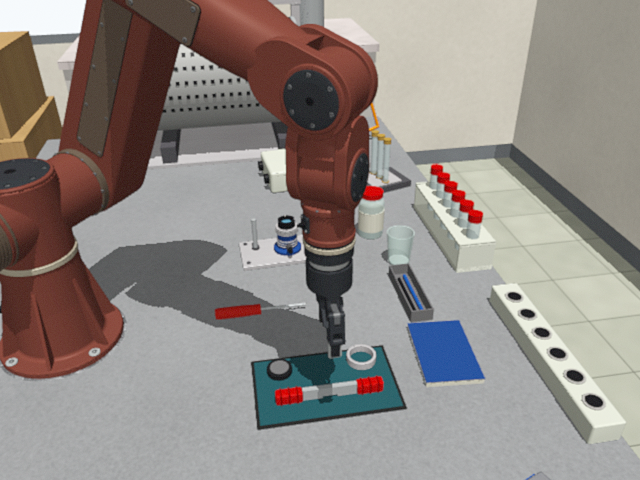

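The gripper at (335,330) hangs above the spanner's centre at (330,390), so I descend and grip.

```bash
python3 -m creep '[[[0,0,0.3],0,0],[[0,0,0.6],0,0],[[0,0,0.9],0,0],[[0,0,0.9],0,0],[[0,0,0.9],0,0]]'
python3 -m creep '[[[0,0,0.15],0,0],[[0,0,0.25],0,0],[[0,0,0.25],0,0],[[0,0,0.25],0,130],[[0,0,0.25],0,255],[[0,0,0.25],0,255],[[0,0,0.25],0,255],[[0,0,0.25],0,255],[[0,0,0.25],0,255],[[0,0,0.25],0,255]]' 80
python3 -m creep '[[[0,0,0],0,255],[[0,0,0],0,255],[[0,0,0],0,255],[[0,0,0],0,255]]'
python3 -c "
from bench import *;s=get_state();print(s['tool_pos'],s['tcp_rot'],s['contact_force'],s['ft_torque'],s['grip_width'])"
```

```text
t: 3.37
tool_pos: [523.9, -268.8, 41.0]
tcp_rot: [3.14, -0.002, 3.14]
contact_force: [0.2, -0.5, 0.7]
grip_width: 0.997
t: 4.2
tool_pos: [525.2, -269.0, 16.8]
tcp_rot: [-3.141, 0.0, 3.141]
contact_force: [0.0, 0.6, 5.3]
grip_width: 0.076
t: 4.53
tool_pos: [525.3, -268.9, 16.8]
tcp_rot: [-3.141, 0.0, 3.141]
contact_force: [-1.7, 1.1, 4.7]
grip_width: 0.077
[ 525.25445346 -268.9346956    16.76271509] [-3.14145015e+00  2.95467630e-04  3.14138689e+00] [-1.65640249  1.13164801  4.73629623] [ 0.25684129  0.26044629 -0.01763355] 0.07738583027656629
```

```bash
python3 -m creep '[[[0,0,-0.2],0,255],[[0,0,-0.4],0,255],[[0,0,-0.6],0,255],[[0,0,-0.8],0,255],[[0,0,-1],0,255],[[0,0,-1],0,255],[[0,0,-1],0,255]]'
python3 -m creep '[[[0,0.2,-0.2],0,255],[[0,0.4,-0.4],0,255],[[0,0.7,-0.4],0,255],[[0,1,-0.4],0,255],[[0,1,-0.4],0,255]]'
python3 -m creep '[[[0,0.3,0],0,255],[[0,0.6,0],0,255],[[0,0.9,0],0,255],[[0,1,0],0,255],[[0,1,0],0,255]]'
python3 -m creep '[[[0,0.3,0],0,255],[[0,0.6,0],0,255],[[0,0.9,0],0,255],[[0,1,0],0,255],[[0,1,0],0,255]]'
python3 -m creep '[[[0,0.3,0],0,255],[[0,0.6,0],0,255],[[0,0.9,0],0,255],[[0,1,0],0,255],[[0,1,0],0,255]]'
python3 -m creep '[[[0.08,0.3,0],-0.0535,255],[[0.16,0.6,0],-0.0535,255],[[0.16,0.9,0],-0.0535,255],[[0.16,1,0],-0.0535,255],[[0.16,1,0],-0.0535,255],[[0.16,1,0],-0.0535,255],[[0.16,1,0],-0.0535,255]]'
python3 - <<'E'
from h import *
np.set_printoptions(precision=4,suppress=True)
s=get_state();print(s['tool_pos'],s['tcp_rot'],s['contact_force'],s['ft_torque'],s['grip_width'],s['qpos'])
for n in("top","side"):
    p,d=capture(n);cv2.imwrite(f"pics/{n}2.png",p[:,:,::-1]);np.savez(n+"2.npz",p=p,d=d)
    for st,c in blobs(red(p)): print(n,st,c)
E
```

```text
t: 5.12
tool_pos: [525.6, -269.3, 116.9]
tcp_rot: [-3.141, 0.001, 3.141]
contact_force: [0.1, 0.2, -1.8]
grip_width: 0.073
t: 5.53
tool_pos: [523.8, -164.1, 155.0]
tcp_rot: [3.138, -0.003, -3.139]
contact_force: [0.1, 1.1, -1.9]
grip_width: 0.077
t: 5.95
tool_pos: [524.2, -66.7, 155.0]
tcp_rot: [3.141, -0.002, -3.139]
contact_force: [-0.6, 0.3, -1.2]
grip_width: 0.075
t: 6.37
tool_pos: [524.9, 32.2, 155.5]
tcp_rot: [3.141, -0.001, -3.14]
contact_force: [-0.5, -0.8, -1.4]
grip_width: 0.072
t: 6.78
tool_pos: [525.4, 131.6, 155.8]
tcp_rot: [-3.141, -0.0, -3.14]
contact_force: [0.1, -0.9, -1.7]
grip_width: 0.073
t: 7.37
tool_pos: [509.6, 229.2, 156.0]
tcp_rot: [-3.141, -0.0, -3.101]
contact_force: [-0.5, 0.1, -1.7]
grip_width: 0.078
[509.6451 229.249  156.0181] [-3.1407 -0.0004 -3.1012] [-0.5079  0.1027 -1.702 ] [ 0.0113 -0.0107 -0.0062] 0.07759141640330307 [ 0.2923  0.4067 -0.1888  0.976  -0.0007  0.2519]
top [195  71  16  17 197] [202.5076  78.7107]
top [218  72  16  17 193] [226.0984  79.1606]
top [242  72  16  17 186] [249.3763  79.3172]
top [266  73  15  16 186] [273.2151  79.9409]

[... 1365 characters left out ...]
3]
side [63 32 20 18 77] [74.1299 40.6104]
side [328  60  13  17 195] [334.2359  68.1077]
side [431 164  52  59 790] [456.7367 193.9608]
side [313 168  17  12 178] [321.0225 173.5506]
side [360 186  24  14 276] [371.413  192.4928]
side [307 191  20  13 216] [316.1898 196.6852]
side [245 198  20  12 203] [254.6552 203.3153]
side [ 89 276  11  14  41] [ 93.561  282.8537]
side [ 16 291  17  13  48] [ 23.6667 296.375 ]
side [ 98 292  17  20  78] [105.6795 302.3974]
side [  2 300  14  44 186] [  7.5    319.8871]
side [ 23 303  13  19  61] [ 28.7377 311.2295]
side [215 304  46  15 472] [237.2881 311.2394]
side [  1 340  16  21  60] [  6.15   348.9167]
side [ 87 351  20  15  51] [ 96.0784 357.8235]
```

View pics/side2.png

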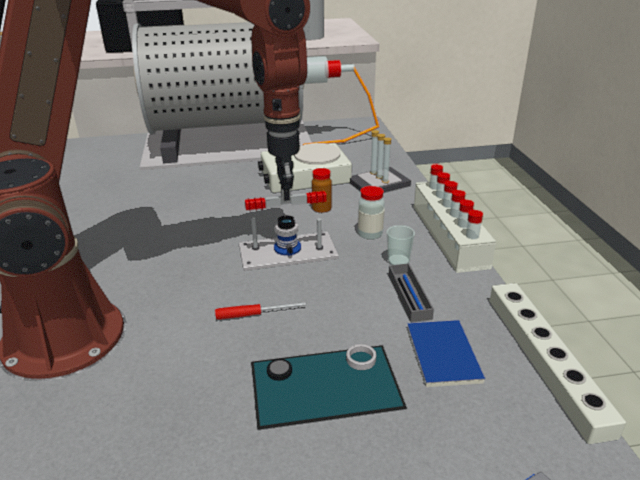

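View pics/top2.png

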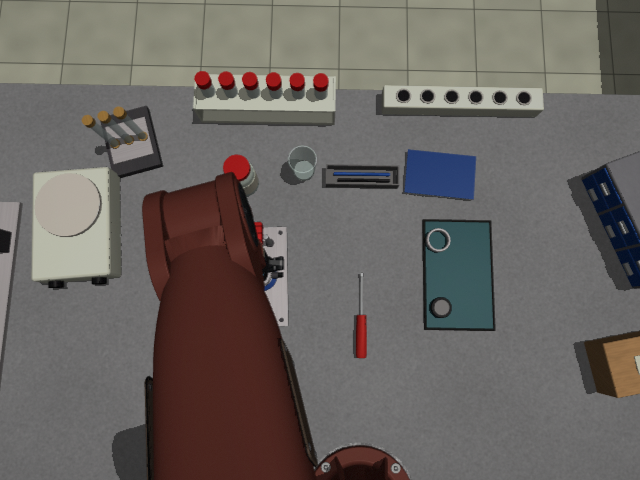

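Run:
```python
from h import *
np.set_printoptions(precision=2,suppress=True)
pj=lambda X:np.array(proj("side",X))
print("mat", np.array([369.6,384.6])-pj((525+75,-268.9,16)), np.array([288.5,395.6])-pj((525-75,-268.9,16)))
c,s_=np.cos(.0404),np.sin(.0404)
print("now", np.array([316.19,196.69])-pj((509.6+75*c,229.2+75*s_,155.2)), np.array([254.66,203.32])-pj((509.6-75*c,229.2-75*s_,155.2)))
# side px per mm
p0=pj((509,237,99)); print("d/dx",pj((510,237,99))-p0,"d/dy",pj((509,238,99))-p0,"d/dz",pj((509,237,100))-p0)
# predicted post tops and rim centre
for X in((589.6,221.9,99),(428.7,252.1,99),(509.1,237.2,98)): print(X,pj(X))
s=np.load("side0.npz")["p"]
g=cv2.cvtColor(s,cv2.COLOR_RGB2GRAY).astype(int)
for x,y in((319,221),(254,221)): print(x,y);print(g[y-5:y+6,x-5:x+6])
b=cv2.resize(s[205:265,240:332],None,fx=8,fy=8,interpolation=cv2.INTER_CUBIC);cv2.imwrite("pics/z3.png",b[:,:,::-1])
```

```text
mat [ 0.61 -1.33] [ 0.01 -1.34]
now [ 0.74 -0.63] [ 0.13 -0.72]
d/dx [ 0.4  -0.04] d/dy [-0.05 -0.19] d/dz [-0.02 -0.35]
(589.6, 221.9, 99) [318.53 219.1 ]
(428.7, 252.1, 99) [253.03 219.37]
(509.1, 237.2, 98) [285.72 219.55]
319 221
[[153 154 155 159 157 157 155 157 152 152 155]
 [155 154 157 159 160 159 160 155 155 154 153]
 [155 155 157 162 170 173 169 162 156 154 156]
 [155 155 149 160 178 181 173 163 157 155 156]
 [152 154 134 130 157 161 146 143 157 154 156]
 [155 156 134 110 122 136 133 143 156 156 154]
 [157 156 137 108 123 134 132 143 158 157 155]
 [153 155 136 111 130 138 133 141 155 155 156]
 [156 157 137 118 129 138 131 143 155 154 153]
 [157 155 139 123 128 137 131 140 157 156 152]
 [156 156 141 122 128 137 132 143 153 157 154]]
254 221
[[156 153 156 153 154 152 155 153 152 155 154]
 [155 155 155 155 154 154 152 152 152 153 151]
 [154 153 161 164 168 167 160 152 152 153 154]
 [155 152 165 179 184 181 163 148 152 154 155]
 [155 143 141 162 169 163 139 138 153 154 153]
 [155 138 119 118 130 133 128 140 153 153 153]
 [155 143 124 125 134 133 130 139 153 151 155]
 [153 150 129 125 138 139 129 141 152 155 154]
 [152 155 139 124 137 136 127 136 149 151 155]
 [154 152 138 123 133 138 126 134 153 154 156]
 [152 153 135 120 136 140 127 135 153 154 153]]
```

View pics/z3.png

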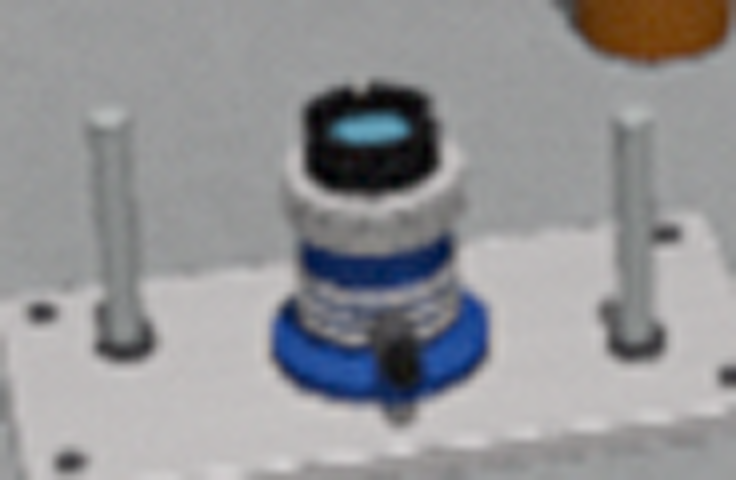

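```bash
python3 -m creep '[[[0,0.08,0.1],0,255],[[0,0.08,0.2],0,255],[[0,0.08,0.3],0,255],[[0,0.08,0.38],0,255],[[0,0.08,0.38],0,255],[[0,0.08,0.38],0,255],[[0,0.08,0.38],0,255]]'
python3 -m creep '[[[0,0,0.01],0,255],[[0,0,0.02],0,255],[[0,0,0.03],0,255],[[0,0,0.04],0,255],[[0,0,0.05],0,255],[[0,0,0.06],0,255],[[0,0,0.06],0,255],[[0,0,0.06],0,255]]'
python3 - <<'E'
from h import *
np.set_printoptions(precision=4,suppress=True)
s=get_state();print(s['tool_pos'],s['tcp_rot'],s['contact_force'],s['ft_torque'],s['grip_width'])
p,d=capture("side");b=cv2.resize(p[175:265,235:335],None,fx=6,fy=6,interpolation=cv2.INTER_CUBIC);cv2.imwrite("pics/z4.png",b[:,:,::-1])
E
```

```text
t: 8.05
tool_pos: [509.0, 239.1, 118.4]
tcp_rot: [-3.142, 0.0, -3.1]
contact_force: [-0.2, 0.2, -0.7]
grip_width: 0.075
t: 8.72
tool_pos: [508.9, 239.1, 112.2]
tcp_rot: [-3.142, -0.0, -3.1]
contact_force: [-0.3, -0.1, -1.3]
grip_width: 0.074
[508.8796 239.0806 112.2282] [-3.1416 -0.0001 -3.0998] [-0.3125 -0.1138 -1.2586] [ 0.0728 -0.0299  0.0001] 0.07425535601082643
```

View pics/z4.png

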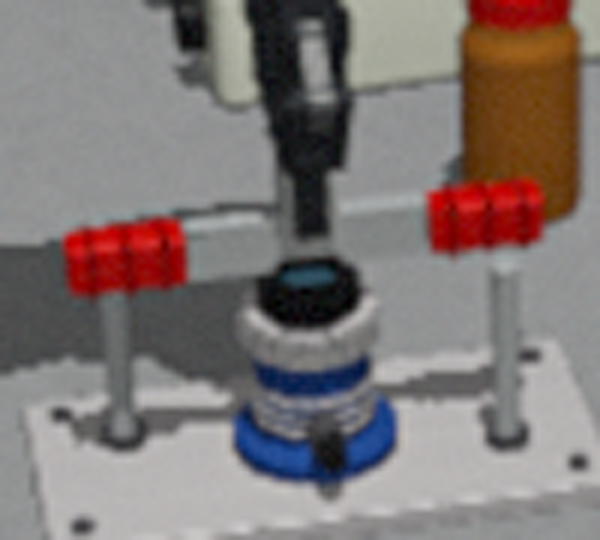

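The spanner hovers just above the rim between the posts, at (300,240) in the zoom. It is 2 mm too far in +y, so I correct that and lower it gently.

```bash
python3 -m creep '[[[0,-0.02,0],0,255],[[0,-0.02,0],0,255],[[0,-0.02,0],0,255],[[0,-0.02,0.01],0,255],[[0,-0.02,0.02],0,255],[[0,-0.02,0.02],0,255],[[0,-0.02,0.02],0,255]]'
python3 -c "
from bench import *;s=get_state();print(s['tool_pos'],s['tcp_rot'],s['contact_force'],s['ft_torque'],s['grip_width'])"
python3 -m creep '[[[0,0,0.01],0,255],[[0,0,0.01],0,255],[[0,0,0.01],0,255],[[0,0,0.01],0,255]]'
python3 -c "
from bench import *;s=get_state();print(s['tool_pos'],s['tcp_rot'],s['contact_force'],s['ft_torque'],s['grip_width'])"
```

```text
t: 9.35
tool_pos: [509.1, 237.2, 110.4]
tcp_rot: [3.141, 0.0, -3.1]
contact_force: [1.4, 0.2, -0.7]
grip_width: 0.075
[509.10355751 237.18022601 110.3714172 ] [ 3.14143917e+00  2.07316477e-04 -3.09976111e+00] [ 1.41316723  0.17130184 -0.70799761] [0.04760326 0.00332796 0.0449953 ] 0.07452588841361471
t: 9.68
tool_pos: [509.1, 237.4, 109.3]
tcp_rot: [3.141, 0.0, -3.1]
contact_force: [-0.3, 3.4, -1.5]
grip_width: 0.074
[509.09336875 237.3597234  109.28907413] [ 3.14107699e+00  1.45554962e-04 -3.09966762e+00] [-0.33542297  3.39797128 -1.53271365] [ 0.6537781  -0.09653108 -0.04108367] 0.0744335362242372
```

```bash
python3 -m creep '[[[0,0.005,0],0,255],[[0,0.005,0.01],0,255],[[0,0.005,0.02],0,255],[[0,0.005,0.02],0,255]]'
python3 -c "
from bench import *;s=get_state();print(s['tool_pos'],s['contact_force'],s['ft_torque'])"
```

```text
t: 10.02
tool_pos: [508.8, 237.5, 107.1]
tcp_rot: [-3.142, -0.0, -3.1]
contact_force: [0.4, 1.5, -2.7]
grip_width: 0.078
[508.82814348 237.5241597  107.05931317] [ 0.39310615  1.49474129 -2.73101528] [ 0.30213113  0.01733943 -0.03196264]
```

Entering the notch with little force; shifting slightly more +y and continuing.

```bash
python3 -m creep '[[[0,0.004,0.01],0,255],[[0,0.004,0.02],0,255],[[0,0.004,0.03],0,255],[[0,0.004,0.03],0,255],[[0,0.004,0.03],0,255]]'
python3 -c "
from bench import *;s=get_state();print(s['tool_pos'],s['contact_force'],s['ft_torque'])"
python3 -m creep '[[[0,0,0.01],0,255],[[0,0,0.015],0,255],[[0,0,0.02],0,255],[[0,0,0.02],0,255],[[0,0,0.02],0,255]]'
python3 -c "
from bench import *;s=get_state();print(s['tool_pos'],s['contact_force'],s['ft_torque'])"
```

```text
t: 10.43
tool_pos: [508.9, 237.8, 104.2]
tcp_rot: [-3.141, -0.0, -3.1]
contact_force: [0.3, -0.6, -1.0]
grip_width: 0.076
[508.8669305  237.82538535 104.16185065] [ 0.33799997 -0.58461376 -0.97546537] [-0.00207736  0.02568828  0.0113833 ]
t: 10.85
tool_pos: [508.9, 238.0, 102.3]
tcp_rot: [-3.142, -0.0, -3.1]
contact_force: [-0.4, 0.4, -1.4]
grip_width: 0.073
[508.93647172 237.96801865 102.26622817] [-0.43238356  0.36928571 -1.44398006] [ 0.0859694  -0.00580406 -0.00929303]
```

```bash
python3 -m creep '[[[0,0,0.005],0,255],[[0,0,0.01],0,255],[[0,0,0.01],0,255],[[0,0,0.01],0,255]]'
python3 -m creep '[[[0,0,0.005],0,255],[[0,0,0.01],0,255],[[0,0,0.01],0,255],[[0,0,0.01],0,255]]'
python3 -c "
from bench import *;s=get_state();print(s['tool_pos'],s['contact_force'],s['ft_torque'])"
```

```text
t: 11.18
tool_pos: [509.1, 238.0, 101.7]
tcp_rot: [3.141, 0.0, -3.1]
contact_force: [-2.1, -1.4, 4.5]
grip_width: 0.073
t: 11.52
tool_pos: [509.2, 238.1, 101.6]
tcp_rot: [3.141, 0.001, -3.1]
contact_force: [-5.2, -1.7, 15.2]
grip_width: 0.077
[509.21026469 238.07511203 101.57890703] [-5.18949235 -1.67435355 15.17051754] [-0.38074613  1.02446778 -0.00246412]
```

```bash
python3 -m creep '[[[0,0,-0.012],0,255],[[0,0,-0.012],0,255],[[0,0,-0.012],0,200],[[0,0,-0.012],0,150],[[0,0,-0.012],0,80],[[0,0,-0.012],0,0],[[0,0,-0.012],0,0],[[0,0,-0.012],0,0],[[0,0,-0.012],0,0],[[0,0,-0.012],0,0]]'
python3 -m creep '[[[0,0,-0.1],0,0],[[0,0,-0.2],0,0],[[0,0,-0.3],0,0],[[0,0,-0.3],-0.3,0],[[0,0,-0.3],-1,0],[[0,0,-0.3],-1,0],[[0,0,-0.3],-1,0],[[0,0,-0.3],-1,0],[[0,0,-0.3],-1,0],[[0,0,-0.3],-1,0]]'
python3 - <<'E'
from h import *
np.set_printoptions(precision=4,suppress=True)
s=get_state();print(s['tool_pos'],s['tcp_rot'],s['contact_force'],s['ft_torque'],s['grip_width'],s['qpos'])
p,d=capture("side");b=cv2.resize(p[175:265,235:335],None,fx=6,fy=6,interpolation=cv2.INTER_CUBIC);cv2.imwrite("pics/z5.png",b[:,:,::-1])
for st,c in blobs(red(p)):
    if 240<c[0]<340 and 190<c[1]<250: print(c)
for c in (1,-1): print(proj("side",(509+c*75,238+c*3,101)))
E
```

```text
t: 12.35
tool_pos: [509.0, 238.0, 101.5]
tcp_rot: [-3.142, -0.0, -3.1]
contact_force: [0.3, 0.7, 0.4]
grip_width: 1.001
t: 13.18
tool_pos: [509.5, 238.2, 132.9]
tcp_rot: [-3.141, 0.001, -2.307]
contact_force: [-0.1, 0.8, -0.4]
grip_width: 1.0
[509.4673 238.1536 132.8506] [-3.1409  0.0013 -2.307 ] [-0.071   0.8094 -0.376 ] [ 0.0039  0.002  -0.0057] 1.0002507182949976 [ 0.3073  0.4318 -0.2153  0.9223  0.     -0.5273]
[315.4438 213.8034]
[255.8216 221.1455]
(np.float64(315.05371249644395), np.float64(214.95326677634145))
(np.float64(255.60666960840206), np.float64(221.8077266239884))
```

View pics/z5.png

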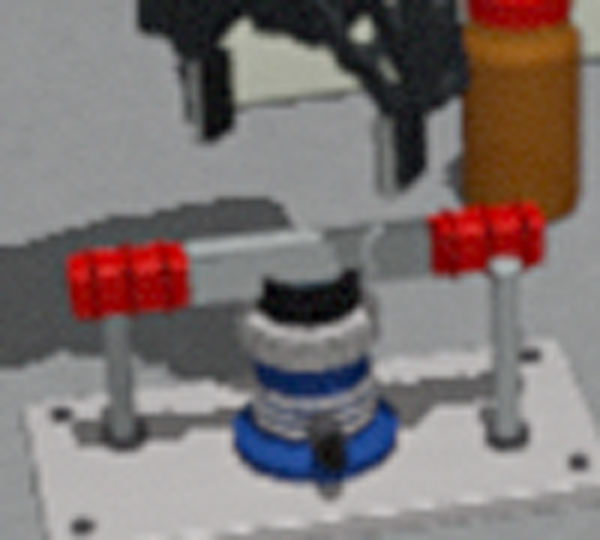

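The spanner is seated and level in the barrel, with its grips at (128,280) and (487,240). The open gripper is turned 45° above it. Next it descends around the ring.

```bash
python3 -m creep '[[[0,0,0.12],0,0],[[0,0,0.24],0,0],[[0,0,0.36],0,0],[[0,0,0.4],0,0],[[0,0,0.4],0,0],[[0,0,0.4],0,0]]'
python3 -m creep '[[[0,0,0.1],0,0],[[0,0,0.2],0,0],[[0,0,0.3],0,0],[[0,0,0.36],0,0],[[0,0,0.36],0,0],[[0,0,0.36],0,0],[[0,0,0.36],0,0]]'
python3 - <<'E'
from h import *
np.set_printoptions(precision=4,suppress=True)
s=get_state();print(s['tool_pos'],s['tcp_rot'],s['contact_force'],s['ft_torque'],s['grip_width'])
p,d=capture("side");b=cv2.resize(p[175:265,235:335],None,fx=6,fy=6,interpolation=cv2.INTER_CUBIC);cv2.imwrite("pics/z6.png",b[:,:,::-1])
E
```

```text
t: 13.73
tool_pos: [509.3, 238.1, 92.3]
tcp_rot: [-3.141, 0.001, -2.315]
contact_force: [-1.4, 0.1, 0.0]
grip_width: 0.998
t: 14.32
tool_pos: [509.1, 238.0, 55.6]
tcp_rot: [-3.142, 0.0, -2.314]
contact_force: [0.3, 0.8, -0.4]
grip_width: 0.999
[509.117  238.03    55.6088] [-3.1415  0.0001 -2.3144] [ 0.332   0.7956 -0.3665] [-0.0244 -0.0363 -0.0049] 0.9985212625705968
```

View pics/z6.png

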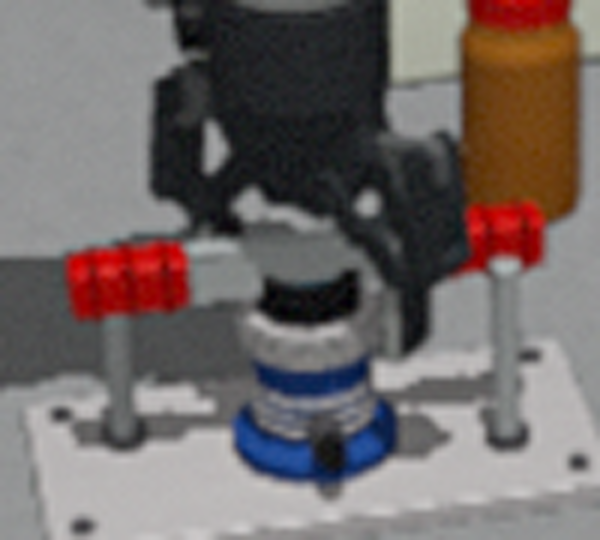

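The fingers straddle the ring, with the front finger at (400,330), and clear the spanner. Now I close on the ring.

```bash
python3 -m creep '[[[0,0,0],0,60],[[0,0,0],0,100],[[0,0,0],0,255],[[0,0,0],0,255],[[0,0,0],0,255],[[0,0,0],0,255],[[0,0,0],0,255]]' 70
python3 - <<'E'
from h import *
np.set_printoptions(precision=4,suppress=True)
s=get_state();print(s['tool_pos'],s['tcp_rot'],s['contact_force'],s['ft_torque'],s['grip_width'])
p,d=capture("side");b=cv2.resize(p[175:265,235:335],None,fx=6,fy=6,interpolation=cv2.INTER_CUBIC);cv2.imwrite("pics/z7.png",b[:,:,::-1])
E
```

```text
t: 14.95
tool_pos: [508.4, 238.9, 56.5]
tcp_rot: [3.14, 0.001, -2.314]
contact_force: [-6.8, 2.6, 11.3]
grip_width: 0.659
[508.4344 238.8601  56.4941] [ 3.14    0.0011 -2.3139] [-6.7983  2.5674 11.2623] [ 0.6652  1.2424 -0.0907] 0.658753391811897
```

View pics/z7.png

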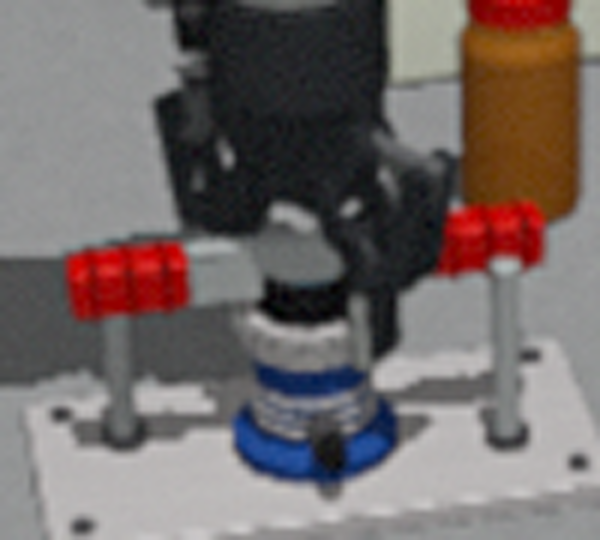

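```bash
cat > st.py <<'E'
from bench import *
import numpy as np
np.set_printoptions(precision=3,suppress=True)
s=get_state();print(s['tool_pos'],s['tcp_rot'][2],"F",s['contact_force'],"M",s['ft_torque'],s['grip_width'],"j6 %.3f"%s['joint_efforts'][5])
E
python3 -m creep '[[[0.006,0.011,-0.01],0,255],[[0.006,0.011,-0.01],0,255],[[0.006,0.011,-0.01],0,255]]'; python3 st.py
python3 -m creep '[[[0,0,0],0.03,255],[[0,0,0],0.06,255],[[0,0,0],0.06,255],[[0,0,0],0.06,255]]'; python3 st.py
```

```text
t: 15.25
tool_pos: [508.3, 238.8, 56.8]
tcp_rot: [3.142, 0.002, -2.314]
contact_force: [1.3, 3.8, -0.4]
grip_width: 0.651
[508.309 238.826  56.775] -2.3142401818073473 F [ 1.344  3.787 -0.431] M [ 0.892 -0.272  0.043] 0.6512982763687329 j6 0.001
t: 15.58
tool_pos: [508.3, 238.8, 56.8]
tcp_rot: [3.141, 0.001, -2.363]
contact_force: [2.4, 5.1, 0.6]
grip_width: 0.652
[508.293 238.799  56.768] -2.363266094436637 F [2.37  5.141 0.577] M [ 1.097 -0.336 -0.114] 0.6517775076943582 j6 -0.047
```

```bash
python3 -m creep '[[[0,0,0],0.03,255],[[0,0,0],0.06,255],[[0,0,0],0.06,255],[[0,0,0],0.06,255]]'; python3 st.py
python3 -m creep '[[[0,0,0],0.04,255],[[0,0,0],0.08,255],[[0,0,0],0.12,255],[[0,0,0],0.12,255],[[0,0,0],0.12,255]]'; python3 st.py
```

```text
t: 15.92
tool_pos: [508.3, 238.8, 56.8]
tcp_rot: [3.142, 0.001, -2.41]
contact_force: [3.1, 4.6, -0.6]
grip_width: 0.656
[508.321 238.771  56.755] -2.410267726356114 F [ 3.094  4.572 -0.593] M [ 1.089 -0.331 -0.057] 0.6559704359812674 j6 0.050
t: 16.33
tool_pos: [508.3, 238.7, 56.7]
tcp_rot: [3.141, 0.001, -2.505]
contact_force: [2.3, 3.9, 0.5]
grip_width: 0.653
[508.318 238.744  56.75 ] -2.504632881495607 F [2.274 3.871 0.463] M [ 1.051 -0.372 -0.054] 0.652526533642055 j6 0.055
```

```bash
python3 -m creep '[[[0,0,0],0.04,255],[[0,0,0],0.08,255],[[0,0,0],0.12,255]]'; python3 st.py
python3 -m creep '[[[0,0,0],0,255],[[0,0,0],0,255],[[0,0,0],0,255]]'; python3 st.py
python3 - <<'E'
from h import *
p,d=capture("side");b=cv2.resize(p[175:265,235:335],None,fx=6,fy=6,interpolation=cv2.INTER_CUBIC);cv2.imwrite("pics/z8.png",b[:,:,::-1])
for st,c in blobs(red(p)):
    if 240<c[0]<340 and 190<c[1]<250: print(c,st)
E
```

```text
t: 16.58
tool_pos: [508.4, 238.7, 56.8]
tcp_rot: [3.141, 0.001, -2.6]
contact_force: [2.0, 4.4, -0.1]
grip_width: 0.654
[508.364 238.723  56.773] -2.5998071952707753 F [ 1.981  4.395 -0.107] M [ 1.046 -0.48   0.297] 0.6541724678346678 j6 -0.326
t: 16.83
tool_pos: [508.4, 238.7, 56.8]
tcp_rot: [3.141, 0.001, -2.599]
contact_force: [1.4, 4.0, -0.7]
grip_width: 0.649
[508.39  238.711  56.765] -2.598792336793284 F [ 1.411  3.994 -0.726] M [ 1.086 -0.406 -0.102] 0.6486948405986528 j6 -0.038
[315.5136612  214.16939891] [305 209  21  12 183]
[255.57209302 220.73953488] [246 215  20  13 215]
```

View pics/z8.png

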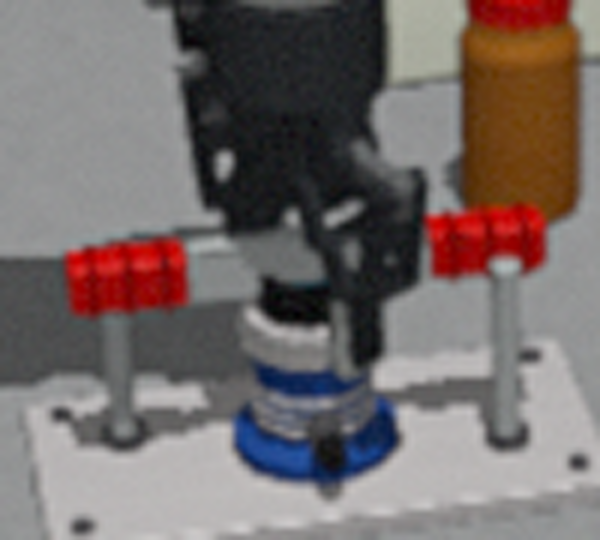

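Both grips shifted about 2 mm clockwise onto the posts, and the drag reads +0.3 N m while turning. Continuing.

```bash
python3 -m creep '[[[0,0,0],0.05,255],[[0,0,0],0.10,255],[[0,0,0],0.15,255]]'; python3 st.py
python3 -m creep '[[[0,0,0],0.05,255],[[0,0,0],0.10,255],[[0,0,0],0.10,255],[[0,0,0],0.10,255]]'; python3 st.py
python3 -m creep '[[[0,0,0],0.03,255],[[0,0,0],0.06,255],[[0,0,0],0.06,255],[[0,0,0],0.06,255]]'; python3 st.py
```

```text
t: 17.13
tool_pos: [508.4, 238.7, 56.8]
tcp_rot: [3.141, 0.001, -2.718]
contact_force: [4.3, 4.4, -0.6]
grip_width: 0.653
[508.406 238.68   56.757] -2.7180032330228077 F [ 4.276  4.449 -0.585] M [ 1.047 -0.522  0.298] 0.6532389245503605 j6 -0.483
t: 17.47
tool_pos: [508.4, 238.6, 56.8]
tcp_rot: [3.141, 0.001, -2.794]
contact_force: [3.9, 3.6, 0.2]
grip_width: 0.651
[508.437 238.647  56.773] -2.7940295545058986 F [3.9   3.629 0.182] M [ 1.063 -0.653 -0.066] 0.6506074557273935 j6 0.075
t: 17.8
tool_pos: [508.4, 238.6, 56.8]
tcp_rot: [3.141, 0.001, -2.841]
contact_force: [2.4, 5.3, -0.2]
grip_width: 0.653
[508.436 238.602  56.778] -2.8409620670786504 F [ 2.428  5.296 -0.177] M [ 0.993 -0.577 -0.021] 0.6529264228217048 j6 0.051
```

```bash
python3 -m creep '[[[0,0,0],0.03,255],[[0,0,0],0.06,255],[[0,0,0],0.06,255],[[0,0,0],0.06,255]]'; python3 st.py
python3 -m creep '[[[0,0,0],0.03,255],[[0,0,0],0.06,255],[[0,0,0],0.06,255],[[0,0,0],0.06,255]]'; python3 st.py
```

```text
t: 18.13
tool_pos: [508.4, 238.6, 56.8]
tcp_rot: [3.141, 0.001, -2.888]
contact_force: [3.4, 4.1, 0.5]
grip_width: 0.652
[508.421 238.605  56.753] -2.888011328445312 F [3.432 4.118 0.502] M [ 1.023 -0.637  0.025] 0.6520718666969068 j6 0.051
t: 18.47
tool_pos: [508.5, 238.6, 56.8]
tcp_rot: [3.141, 0.001, -2.935]
contact_force: [3.7, 3.2, -0.4]
grip_width: 0.655
[508.456 238.607  56.777] -2.9351645030632727 F [ 3.729  3.205 -0.427] M [ 1.056 -0.584 -0.031] 0.6550681564953148 j6 0.057
```

```bash
python3 -m creep '[[[0,0,0],0.03,255],[[0,0,0],0.06,255],[[0,0,0],0.06,255],[[0,0,0],0.06,255]]'; python3 st.py
```

```text
t: 18.8
tool_pos: [508.4, 238.6, 56.8]
tcp_rot: [3.141, 0.001, -2.982]
contact_force: [3.9, 3.5, 0.4]
grip_width: 0.655
[508.437 238.577  56.755] -2.982188161585747 F [3.935 3.472 0.37 ] M [ 0.984 -0.714  0.253] 0.6550490787113913 j6 0.319
```

```bash
python3 -m creep '[[[0,0,0],0.02,255],[[0,0,0],0.04,255],[[0,0,0],0.04,255],[[0,0,0],0.04,255]]'; python3 st.py
```

```text
t: 19.13
tool_pos: [508.5, 238.6, 56.8]
tcp_rot: [3.141, 0.001, -3.013]
contact_force: [3.2, 2.7, -0.6]
grip_width: 0.649
[508.461 238.557  56.791] -3.013272437891462 F [ 3.213  2.718 -0.644] M [ 0.953 -0.73   0.447] 0.6491814327949281 j6 0.501
```

```bash
python3 -m creep '[[[0,0,0],0.02,255],[[0,0,0],0.04,255],[[0,0,0],0.05,255],[[0,0,0],0.05,255],[[0,0,0],0.05,255],[[0,0,0],0.05,255]]'; python3 st.py
python3 - <<'E'
from h import *
p,d=capture("side");cv2.imwrite("pics/s9.png",p[:,:,::-1])
for st,c in blobs(red(p)):
    if 240<c[0]<340 and 190<c[1]<250: print(c,st)
E
python3 st.py
```

```text
t: 19.63
tool_pos: [508.5, 238.5, 56.8]
tcp_rot: [3.141, 0.001, -3.052]
contact_force: [2.4, 3.2, -0.6]
grip_width: 0.648
[508.473 238.534  56.787] -3.052206831982521 F [ 2.439  3.191 -0.617] M [ 0.906 -0.754  0.705] 0.647673252946692 j6 0.730
[315.66853933 214.26966292] [307 209  19  12 178]
[255.68396226 220.72169811] [246 215  20  13 212]
[508.482 238.542  56.783] -3.0521400080645633 F [ 3.864  3.773 -0.327] M [ 0.907 -0.783  0.738] 0.6522281200472332 j6 0.730
```

Rest torque is 0.72 N m, wind-up about 0.09, and the spanner is still seated. Releasing the ring and rising.

```bash
python3 -m creep '[[[0,0,0],0,200],[[0,0,0],0,100],[[0,0,0],0,0],[[0,0,0],0,0],[[0,0,0],0,0],[[0,0,0],0,0],[[0,0,0],0,0]]'; python3 st.py
python3 -m creep '[[[0,0,-0.1],0,0],[[0,0,-0.25],0,0],[[0,0,-0.45],0,0],[[0,0,-0.65],0,0],[[0,0,-0.75],0,0],[[0,0,-0.75],0.108,0],[[0,0,-0.75],0.108,0],[[0,0,-0.75],0.108,0]]'; python3 st.py
python3 - <<'E'
from h import *
p,d=capture("side");b=cv2.resize(p[175:265,235:335],None,fx=6,fy=6,interpolation=cv2.INTER_CUBIC);cv2.imwrite("pics/z9.png",b[:,:,::-1])
for st,c in blobs(red(p)):
    if 240<c[0]<340 and 190<c[1]<250: print(c,st)
E
```

```text
t: 20.27
tool_pos: [507.5, 238.0, 56.4]
tcp_rot: [-3.141, -0.001, -3.053]
contact_force: [0.2, 0.1, 0.6]
grip_width: 0.999
[507.469 238.01   56.389] -3.052947806945387 F [0.152 0.118 0.598] M [-0.054  0.037  0.011] 0.9990599794294946 j6 0.004
t: 20.93
tool_pos: [507.6, 238.2, 131.5]
tcp_rot: [-3.142, -0.0, -3.136]
contact_force: [-0.3, -0.6, -0.3]
grip_width: 0.997
[507.573 238.213 131.515] -3.135582388375245 F [-0.348 -0.598 -0.268] M [ 0.001 -0.01  -0.046] 0.9969923364416922 j6 0.438
[315.68333333 214.37222222] [307 209  19  12 180]
[255.62149533 220.57009346] [246 215  20  12 214]
```

View pics/z9.png

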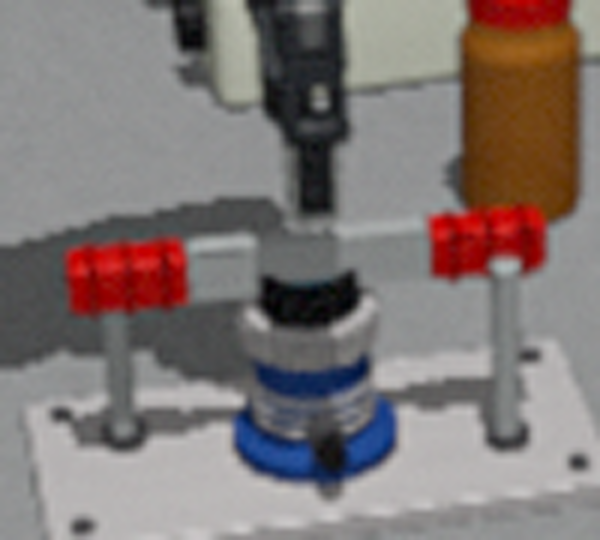

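The spanner is still seated, resting on the posts, with grips at (127,277) and (488,241). I re-grip it at the same height and lift.

```bash
python3 -m creep '[[[-0.014,0,0.1],0,0],[[-0.014,0,0.2],0,0],[[-0.014,0,0.29],0,0],[[-0.014,0,0.295],0,0],[[-0.014,0,0.295],0,0],[[-0.014,0,0.295],0,0]]'; python3 st.py
python3 -m creep '[[[0,0,0],0,100],[[0,0,0],0,180],[[0,0,0],0,220],[[0,0,0],0,255],[[0,0,0],0,255],[[0,0,0],0,255],[[0,0,0],0,255],[[0,0,0],0,255],[[0,0,0],0,255]]' 60; python3 st.py
```

```text
t: 21.48
tool_pos: [509.0, 238.2, 101.7]
tcp_rot: [-3.141, -0.001, -3.137]
contact_force: [0.3, 0.6, 0.7]
grip_width: 1.002
[509.027 238.233 101.739] -3.1373518774476588 F [0.326 0.606 0.659] M [ 0.009 -0.051  0.049] 1.0022664014583262 j6 -0.005
t: 22.23
tool_pos: [509.2, 238.4, 102.3]
tcp_rot: [3.141, 0.0, -3.137]
contact_force: [-1.1, 0.7, 3.6]
grip_width: 0.08
[509.234 238.418 102.279] -3.137417800321214 F [-1.084  0.711  3.605] M [0.163 0.253 0.069] 0.08023487943956963 j6 0.058
```

```bash
python3 -m creep '[[[0,0,-0.02],0,255],[[0,0,-0.04],0,255],[[0,0,-0.06],0,255],[[0,0,-0.08],0,255],[[0,0,-0.1],0,255],[[0,0,-0.12],0,255],[[0,0,-0.14],0,255]]'; python3 st.py
python3 -m creep '[[[0,0,-0.1],0,255],[[0,0,-0.25],0,255],[[0,0,-0.4],0,255],[[0,0,-0.4],0,255],[[0,0,-0.4],0,255]]'; python3 st.py
python3 - <<'E'
from h import *
p,d=capture("side");b=cv2.resize(p[155:265,235:335],None,fx=5,fy=5,interpolation=cv2.INTER_CUBIC);cv2.imwrite("pics/z10.png",b[:,:,::-1])
E
```

```text
t: 22.82
tool_pos: [509.3, 238.1, 116.4]
tcp_rot: [-3.141, 0.0, -3.138]
contact_force: [-0.1, 0.8, -1.0]
grip_width: 0.081
[509.315 238.083 116.396] -3.1377266362410947 F [-0.061  0.776 -1.   ] M [ 0.008 -0.007  0.041] 0.08062216492668878 j6 -0.001
t: 23.23
tool_pos: [509.9, 238.4, 156.9]
tcp_rot: [3.141, 0.002, -3.138]
contact_force: [-0.3, -1.0, -1.4]
grip_width: 0.085
[509.882 238.431 156.95 ] -3.137579583058851 F [-0.275 -0.965 -1.358] M [ 0.042  0.011 -0.011] 0.08471442593441615 j6 0.000
```

View pics/z10.png

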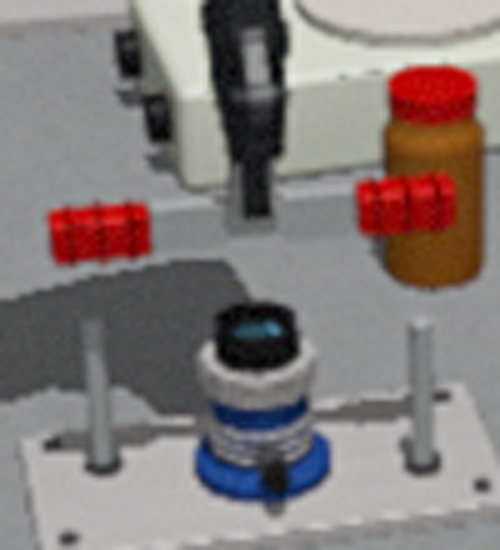

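The spanner is out, and the barrel looks unchanged at (255,335) in the zoom. Carrying it back to the mat.

```bash
python3 -m creep '[[[0,-0.3,0],0,255],[[0,-0.6,0],0,255],[[0,-0.9,0],0,255],[[0,-1,0],0,255],[[0,-1,0],0,255]]'
python3 -m creep '[[[0,-0.3,0],0,255],[[0,-0.6,0],0,255],[[0,-0.9,0],0,255],[[0,-1,0],0,255],[[0,-1,0],0,255]]'
python3 -m creep '[[[0,-0.3,0],0,255],[[0,-0.6,0],0,255],[[0,-0.9,0],0,255],[[0,-1,0],0,255],[[0,-1,0],0,255]]'
python3 -m creep '[[[-0.05,-0.3,0],0,255],[[-0.1,-0.6,0],0,255],[[-0.15,-0.9,0],0,255],[[-0.15,-1,0],0,255],[[-0.15,-1,0],0,255]]'
python3 -m creep '[[[0,-0.3,0],0,255],[[0,-0.6,0],0,255],[[0,-0.9,0],0,255],[[0,-1,0],0,255],[[0,-1,0],0,255],[[0,-1,0],0,255],[[0,-1,0],0,255]]'; python3 st.py
python3 -m creep '[[[0,0,0.15],0,255],[[0,0,0.3],0,255],[[0,0,0.45],0,255],[[0,0,0.6],0,255],[[0,0,0.75],0,255],[[0,0,0.9],0,255],[[0,0,1],0,255],[[0,0,1],0,255],[[0,0,1],0,255]]'; python3 st.py
python3 - <<'E'
from h import *
p,d=capture("side");cv2.imwrite("pics/s11.png",p[:,:,::-1])
E
```

```text
t: 23.7
tool_pos: [509.0, 136.1, 155.2]
tcp_rot: [-3.141, -0.002, -3.14]
contact_force: [0.7, 0.9, -1.5]
grip_width: 0.083
t: 24.12
tool_pos: [510.0, 37.1, 155.6]
tcp_rot: [-3.142, -0.001, -3.14]
contact_force: [-0.9, 0.5, -1.6]
grip_width: 0.084
t: 24.53
tool_pos: [510.7, -62.4, 155.7]
tcp_rot: [3.141, -0.0, -3.139]
contact_force: [0.0, 0.3, -2.5]
grip_width: 0.084
t: 24.95
tool_pos: [526.4, -162.1, 155.6]
tcp_rot: [3.141, 0.0, -3.139]
contact_force: [0.1, 1.1, -1.3]
grip_width: 0.082
t: 25.53
tool_pos: [526.2, -259.4, 155.8]
tcp_rot: [3.14, -0.001, -3.136]
contact_force: [-0.1, -0.4, -1.1]
grip_width: 0.082
[ 526.245 -259.383  155.782] -3.1360996811496493 F [-0.13  -0.434 -1.06 ] M [-0.028  0.021  0.014] 0.0816453950380309 j6 0.012
t: 26.28
tool_pos: [526.1, -260.5, 56.0]
tcp_rot: [3.141, -0.001, -3.137]
contact_force: [-0.2, -0.1, -1.7]
grip_width: 0.085
[ 526.117 -260.534   56.01 ] -3.136519875077145 F [-0.206 -0.098 -1.67 ] M [ 0.014  0.021 -0.045] 0.08498995402032654 j6 0.010
```

View pics/s11.png

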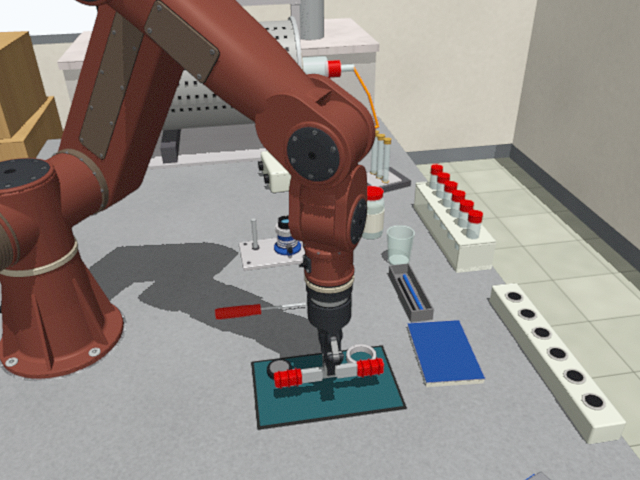

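The spanner is held level about 39 mm above the mat, clear of the ring and the cap. Lowering to contact.

```bash
python3 -m creep '[[[0,0,0.1],0,255],[[0,0,0.2],0,255],[[0,0,0.3],0,255],[[0,0,0.35],0,255],[[0,0,0.37],0,255],[[0,0,0.38],0,255],[[0,0,0.385],0,255],[[0,0,0.385],0,255],[[0,0,0.385],0,255]]'; python3 st.py
python3 -m creep '[[[0,0,0.005],0,255],[[0,0,0.01],0,255],[[0,0,0.01],0,255]]'; python3 st.py
```

```text
t: 27.08
tool_pos: [526.5, -261.9, 17.8]
tcp_rot: [-3.141, 0.001, -3.138]
contact_force: [-0.6, -0.1, -1.0]
grip_width: 0.078
[ 526.52  -261.905   17.8  ] -3.137590467644888 F [-0.635 -0.077 -0.99 ] M [ 0.001  0.04  -0.033] 0.07808898634725608 j6 -0.000
t: 27.33
tool_pos: [526.5, -261.9, 17.3]
tcp_rot: [-3.141, 0.001, -3.138]
contact_force: [-1.7, 2.1, 5.9]
grip_width: 0.082
[ 526.535 -261.888   17.344] -3.137516184872065 F [-1.66   2.097  5.907] M [ 0.214  0.375 -0.003] 0.08157037655478101 j6 -0.004
```

Contact at 6 N. Releasing and rising; then final pictures.

```bash
python3 -m creep '[[[0,0,-0.004],0,255],[[0,0,-0.004],0,200],[[0,0,-0.004],0,120],[[0,0,-0.004],0,50],[[0,0,-0.004],0,0],[[0,0,-0.004],0,0],[[0,0,-0.004],0,0],[[0,0,-0.004],0,0]]'; python3 st.py
python3 -m creep '[[[0,0,-0.2],0,0],[[0,0,-0.5],0,0],[[0,0,-0.8],0,0],[[0,0,-1],0,0],[[0,0,-1],0,0]]'
python3 -m creep '[[[0,-0.2,-0.3],0,0],[[0,-0.5,-0.6],0,0],[[0,-0.8,-0.8],0,0],[[0,-1,-0.8],0,0],[[0,-1,-0.8],0,0],[[0,-1,-0.8],0,0]]'; python3 st.py
python3 - <<'E'
from h import *
np.set_printoptions(precision=2,suppress=True)
for n in("top","side"):
    p,d=capture(n);cv2.imwrite(f"pics/{n}12.png",p[:,:,::-1]);np.savez(n+"12.npz",p=p)
    for st,c in blobs(red(p)):
        if n=="side" and c[1]>350 and c[0]>250: print(c,onz("side",c,20))
a=np.load("side0.npz")["p"][205:265,240:332];b=np.load("side12.npz")["p"][205:265,240:332]
o=np.vstack([cv2.resize(x,None,fx=5,fy=4.9,interpolation=cv2.INTER_CUBIC) for x in(a,b)])
cv2.imwrite("pics/z12.png",o[:,:,::-1])
E
```

```text
t: 28.0
tool_pos: [526.2, -261.7, 16.9]
tcp_rot: [-3.142, 0.0, -3.138]
contact_force: [-0.5, -0.3, -0.6]
grip_width: 0.996
[ 526.2   -261.674   16.889] -3.1375400067101804 F [-0.454 -0.25  -0.632] M [ 0.004 -0.045 -0.027] 0.9964206016905031 j6 0.000
t: 28.42
tool_pos: [528.5, -263.1, 121.4]
tcp_rot: [-3.138, 0.006, -3.137]
contact_force: [0.2, -0.6, 0.8]
grip_width: 1.0
t: 28.92
tool_pos: [526.1, -362.3, 196.1]
tcp_rot: [3.141, -0.001, -3.139]
contact_force: [0.2, -0.8, -0.1]
grip_width: 0.998
[ 526.143 -362.276  196.053] -3.139153562016563 F [ 0.183 -0.835 -0.123] M [ 0.036  0.007 -0.002] 0.9979188886279514 j6 -0.128
[369.46 382.48] [ 601.87 -264.4    20.  ]
[288.98 393.5 ] [ 451.6  -264.58   20.  ]
```

View pics/side12.png

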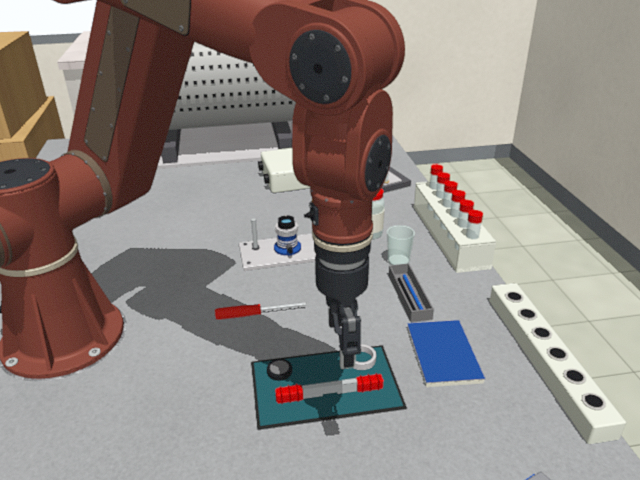

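View pics/top12.png

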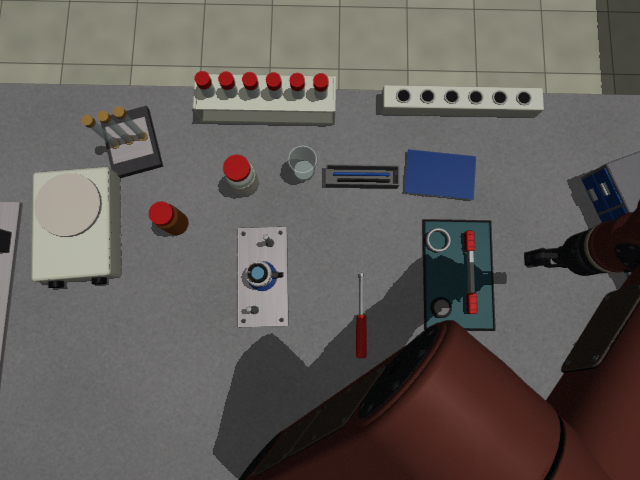

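View pics/z12.png

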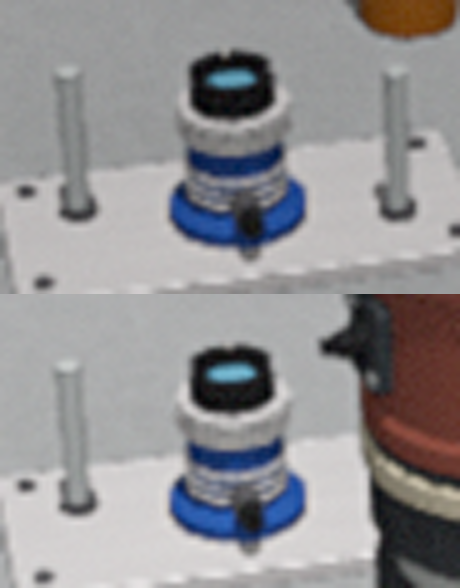

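The spanner lies on the mat from (289,393) to (369,382) in the side view. The bystanders are where they were, and the focus line has moved about 1 px at the most. The tool touches nothing, so I hand in.

```bash
python3 -c "
from bench import *
print(hand_in())"
```

```text
the job is handed in; nothing more can be done
None
```

The lock ring is tightened, the spanner is back on the mat, and the job is handed in at about 29 s of the 72 s. `hand_in()` gave no verdict.

- **Seating the spanner:** It went into both notches with little force. It brushed one notch wall at about 3 N, then sat on the notch floors at about 15 N. The tool was then at 101.6 mm, where I expected about 101.8 mm.
- **Tightening the ring:** Turning it clockwise moved the spanner about 2 mm onto the posts, and the drag while turning was 0.3 N m. Home came after about 0.65 rad. I stopped at 0.72 N m at rest, about 0.09 rad of wind-up by the given stiffness. I couldn't read the wind-up directly, and I didn't check the tightness again after letting go of the ring.
- **Laying the spanner back:** It lies about 5 mm along and 25 mm across from the mat's centre, at rest. The gripper is open and clear of everything.
- **Last pictures:** No bystander appears to have moved. The focus line moved about 1 pixel, roughly 1 to 2 mm against the 5 mm limit; I judged that by eye from before-and-after pictures.
- **Disagreements:** The cameras and the arm differed by about 1 mm on where the barrel's axis is. I corrected this by feel, from the notch wall contact and from how the gripper centred on the ring.

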